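# Take the hung tray off its hooks and stack it turned

### The job

Lift the blue tray up off its hooks and stack it on the grey tray that stands on the bench, turned end for end against it (its hanging lip above the other's white card), so that it stands level on the ledges inside the rim and does not sink in and nest. Set it down gently and let go; leave the hung grey tray, the bench tray and the other things where they are.

Things in the scene. Friction and masses are not known exactly. Their poses are not given: they have to be found in the camera images.
- blue_tray: Blue empty stack-nest parts tray, about 0.18 kg, hanging on one of the rack's two hook pairs. Rim 134 (x) by 66 (y), 60 high, plus a hanging lip at the +x end (reaching x = +79); white blank card on the -x end. Walls 3 thick, tapering to 116 x 49 at the underside. Origin: centre of the underside; z up, x along its length.
- blue_tray_grip (a point): Point inside the blue tray midway between its two flat upright grip pads (x = 0, y = 0, z = 49 in the tray's frame). The pads are on the outside of the long walls at mid-length, 36 long (x), from z = 38 to the rim at 60, 66 across: grip from above over both, closing along the tray's y.
- blue_tray_card (a point): Middle of the white card on the blue tray's card end (x = -65, z = 30 in the tray's frame).
- blue_tray_lip (a point): Middle of the blue tray's hanging lip (x = +77.5, z = 52 in its frame): an upright strip 3 thick, 46 wide (y), hanging down 16 from the rim, 9 beyond it.
- bench_tray: Same tray in grey, 0.30 kg, on the bench at the right, a loose steel gauge block (30x35x20 high) in it. Same origin and axes (+x lip end, -x card end). Stacked on it turned end for end, a tray's origin is 50 above this one's, with 3 play each way; put on the same way round it sinks in and nests, only 25 to 30 above.
- bench_tray_card (a point): Middle of the white card on the bench tray's card end (x = -65, z = 30 in its frame). Every tray has two ribs inside each long wall, at x = -42 and +18, 18 wide, standing in to y = +-18; their flat tops at z = 50 are the stacking ledges. Outside each rib is a groove, by which trays the same way round nest.
- grey_tray: The same tray in grey, hanging on the other hook pair, 130 beside the blue one; same axes. It stays there.
- rack: Fixed grey steel rack. Origin: on the bench under the front face of its upright panel (270 wide in y, 151 high, foot 8 thick); trays hang on its -x side. Upturned hook pairs at y = -65 and +65, tips 116 high. A tray hangs level with its origin at x = -82.5, z = 60, lip towards the panel, behind the hook tips by 12: free once raised over 15 straight up.
- stack_a: Bystander: upright stack of plated rings on a peg, 64 across, 137 high, standing at the left. Origin under it.
There are look-alikes about, which are no part of the job. There is more than one size of the blue_tray; the one meant has the size given above.

How it is judged:
By the outcome, as a careful person would: the job done as asked, in the order asked, and still so for the second after the job is handed in, with the robot touching nothing.
It also fails if it takes over 37 s, if anything falls off the work surface, if the arm or the gripper's body presses on something with over 40 N, if the wrist force passes 120 N, or if a joint passes its speed limit or range.

### The arm

A 6-joint arm with a two-finger parallel gripper is mounted at the origin on a cart in front of the work surface, level with it; the furniture and walls round the work are solid. World frame = base frame: x ahead of the robot, y to its left, z up, the work surface at z = 0. Lengths are in mm, angles in rad, forces in N, time in s.
With the tool pointing down it reaches from about 275 to 750 mm from the base axis. Payload 10.2 kg.
Tool frame: the origin (TCP) lies at the very end of the fingers, on their centre line; the grasp point (between the pads) lies 19 mm behind it (ctrl.tcp_to_grasp is the distance from the TCP to the grasp point, in mm); z points along the fingers, y is the direction in which the jaws open and shut (so a half turn about z gives the same grasp; the last joint's range is limited). The gripper opens to 85 mm and grips with 20 to 120 N. Pads are 22 mm wide; open, the fingers measure 114 mm over their backs; the gripper's body (76 mm by 85 mm) begins 54 mm behind the grasp point. The pads swing forward as they close: fully open they stand 13 mm farther back than shut.
Start: joints at [-1.518, 0.313, 1.498, -0, 1.331, -0.223], TCP at [142.953, -505.169, 231.294] pointing down, gripper open.
Joint ranges: [-2.94, 2.94], [-0.97, 2.17], [0.19, 2.56], [-1.23, 4.37], [0.02, 3.11], [-2.88, 2.88]. Speed limits (rad/s): [2.39, 2.39, 3.01, 3.14, 3.14, 3.14].

### API

Orientations are given as a unit quaternion [w, x, y, z].
In Python, from rig import ctrl, cams, job gives the robot as it stands. The module is installed in compiled form; this text tells all that it offers.
- The arm moves only by the tool drive_tool, never from a script. Its arguments are lists of equal length, an entry for each row: "gripper": the opening, from 0 (shut) to 1 (fully open); "dp": the shift along the tool's x, y, z normalised to -1 to 1, where 1 is 0.2 m, a list of three; "twist": the turn about the tool's z normalised to -1 to 1, where 1 is 90 degrees. In form: {"gripper": [gripper, ...], "dp": [[tx, ty, tz], ...], "twist": [twist, ...]}. A call has 1 to 20 rows; each row is the pose to reach, as a shift and turn from the pose commanded when the call began, along the tool's axes at that moment; what a row does not reach only later rows make up. A row lasts 1/10 s, in which the tool goes at most 50 mm and 8.59 degrees, less where a joint would pass 70% of its speed; a pose out of reach is approached as far as the arm can. A call with a number of a shift or a turn outside -1 to 1 is refused whole. A call with a gripper value outside its range is refused whole. The fingers move at their own pace and stop on an object; "newtons" is the grip in N (left out, the last holds). Time passes only in rows, so rows that repeat a pose let the fingers close. It gives the time, the measured TCP pose, the force and the opening at its end, in the units of the state.
- ctrl.sense(): the state, without advancing time (a new reading comes with each control period).
- cams.capture(name): name is "side" or "top"; returns a dict with "pixels" (420x560x3 uint8, red, green, blue), "camera_matrix" (3x3 intrinsics, pixels), "xyz" and "orientation" of the camera in the world. Camera axes: x right, y down, z forward; pixel columns grow to the right and rows downward; lengths in mm; the calibration is good to about 2 mm. A picture is of the moment at which its call begins. There is no depth.
- job.finish_job(): hands the job in, once; it reports no verdict.
The state is a dict: "time_s": time; "joints": joint angles; "dq": joint speeds; "tau": joint torques, N m; "eef_pos": TCP position; "ee_rot": TCP orientation; "force": force on the tool from outside, world axes, zero at the start; "wrist_torque": the same for the moment, N m; "grip_width": opening from 0.0 (shut) to 1.0 (fully open).
Only numpy, scipy, OpenCV 4.12 (cv2) and the standard library are available. Lean on these libraries where they do the work, as an engineer would, in place of code of your own. Each camera call takes 0.05 s, during which the arm holds its last target.

## Working session

There is one attempt and no reset: what is moved stays moved. The work goes in short steps, Python scripts to look and compute and a tool call to move; the robot and the scene stay as the last step left them, time stands still between calls to the robot, and variables do not carry over. Pictures are saved under pics/ and viewed, and the job is handed in when it is done.

Besides the shell and the picture viewer there is one more tool, called after "Request:" as name(argument=value, ...) on one line, values as JSON. drive_tool: Moves the arm, as the interface text tells. Scaled input: -1 to 1 covers 0.2 m each way for a shift and 90 degrees each way for a turn. Its arguments: {"type":"object","properties":{"gripper":{"type":"array","items":{"type":"number"}},"dp":{"type":"array","items":{"type":"array","items":{"type":"number"}}},"twist":{"type":"array","items":{"type":"number"}},"newtons":{"type":"number"}},"required":["gripper","dp","twist"]}

```bash
mkdir -p pics; python3 - <<'E'
from rig import ctrl,cams,job
import cv2,numpy as np,json
print(ctrl.sense(), ctrl.tcp_to_grasp)
for n in("side","top"):
    c=cams.capture(n); cv2.imwrite(f"pics/{n}0.png",c["pixels"][:,:,::-1])
    print(n,c["camera_matrix"],c["xyz"],c["orientation"])
    np.savez(f"{n}0.npz",**{k:np.array(v) for k,v in c.items()})
E
```

```text
{'time_s': 0.0, 'joints': array([-1.51839574e+00,  3.13471025e-01,  1.49846616e+00,  7.70208908e-07,
        1.33100981e+00, -2.23411645e-01]), 'dq': array([ 1.81692532e-03,  2.61550293e-05,  4.49534243e-04, -2.73427237e-04,
       -3.73469921e-04, -9.10449085e-04]), 'tau': array([-5.91250828e-04, -4.12270367e+01, -2.59749180e+01, -2.12409213e-04,
        4.04027553e-03,  2.14050840e-05]), 'eef_pos': array([ 142.94060356, -504.88592518,  230.71338001]), 'ee_rot': array([-6.74660917e-04,  9.90505798e-01,  1.37469290e-01,  5.82036344e-05]), 'force': array([0.01041042, 0.15081714, 1.1185582 ]), 'wrist_torque': array([-0.00429297,  0.02189248, -0.01966673]), 'grip_width': 1.0017720790705236} 18.700000000000003
side [[539.76134198   0.         274.0827261 ]
 [  0.         539.76134198 210.73049034]
 [  0.           0.           1.        ]] [-301.06287862  429.57238184  976.5115136 ] [ 0.21822169 -0.51442681  0.75806229 -0.3362825 ]
top [[497.07841319   0.         284.66416373]
 [  0.         497.07841319 203.5659031 ]
 [  0.           0.           1.        ]] [ 431.19194942   77.82789073 1383.08916474] [-0.0339383   0.71106833 -0.7013196   0.0371596 ]
```

View pics/side0.png

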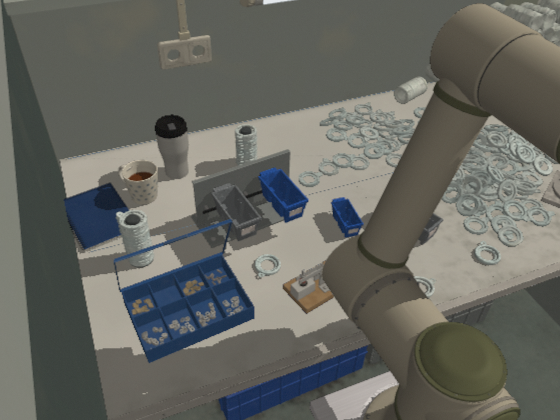

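View pics/top0.png

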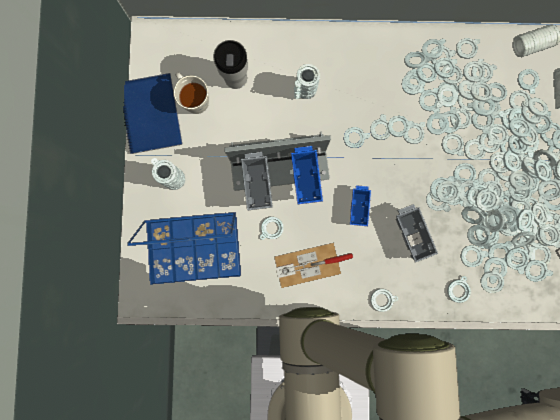

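The top view shows the rack at about (278,148), the hung blue tray at (307,175), the hung grey tray at (257,180), the bench grey tray at (416,233), and a smaller blue look-alike at (360,205). I'll zoom in for edges.

```bash
python3 - <<'E'
import cv2,numpy as np
t=cv2.imread("pics/top0.png");s=cv2.imread("pics/side0.png")
a=cv2.resize(t[125:275,220:450],None,fx=3.4,fy=3.4,interpolation=cv2.INTER_CUBIC);cv2.imwrite("pics/tz.png",a)
b=cv2.resize(s[140:260,180:450],None,fx=2.9,fy=2.9,interpolation=cv2.INTER_CUBIC);cv2.imwrite("pics/sz.png",b)
E
```

```text
(no output)
```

View pics/tz.png

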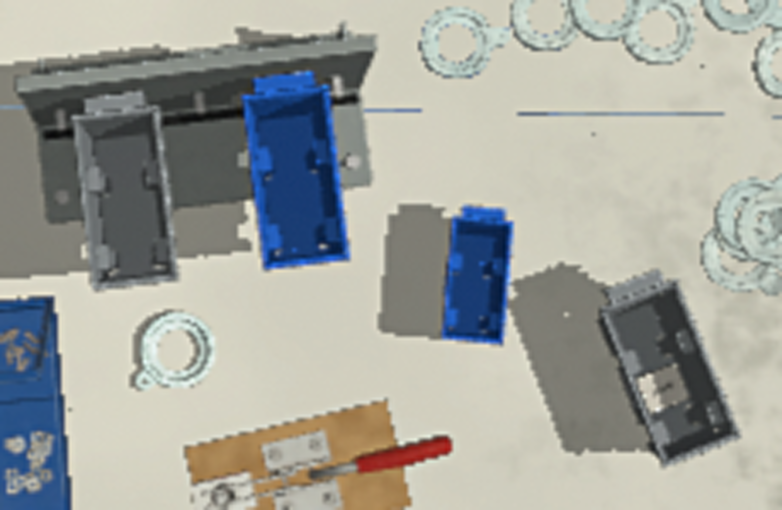

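View pics/sz.png

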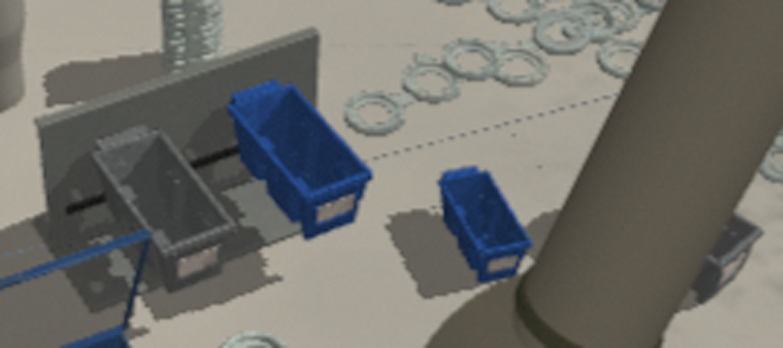

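```bash
cat > h.py <<'E'
import cv2,numpy as np
from scipy.spatial.transform import Rotation as R
def cast(c,uv,z):
    uv=np.atleast_2d(uv).astype(float); K=c["camera_matrix"]
    d=np.c_[(uv-K[:2,2])/K[0,0],np.ones(len(uv))]
    q=np.array(c["orientation"]); M=R.from_quat(q[[1,2,3,0]]).as_matrix()
    d=d@M.T; o=np.array(c["xyz"]); return o+d*((z-o[2])/d[:,2])[:,None]
def proj(c,P):
    P=np.atleast_2d(P).astype(float); q=np.array(c["orientation"]); M=R.from_quat(q[[1,2,3,0]]).as_matrix()
    p=(P-np.array(c["xyz"]))@M; K=c["camera_matrix"]; return p[:,:2]/p[:,2:]*K[0,0]+K[:2,2]
E
python3 - <<'E'
from h import *
c=dict(np.load("top0.npz")); im=c["pixels"].astype(int)
print("cam M z dir", R.from_quat(c["orientation"][[1,2,3,0]]).as_matrix().round(2))
r,g,b=im[...,0],im[...,1],im[...,2]
m=((b-r>50)).astype(np.uint8)
x=np.zeros_like(m);x[135:212,285:330]=m[135:212,285:330]
cs,_=cv2.findContours(x,cv2.RETR_EXTERNAL,cv2.CHAIN_APPROX_NONE);k=max(cs,key=cv2.contourArea)
P=cast(c,k[:,0]+0.0,120)
rc=cv2.minAreaRect(P[:,:2].astype(np.float32));print("blue",rc,len(k))
print(cv2.boxPoints(rc))
zo=lambda p:np.array(p)/3.4+[220,125]-0.35
G=zo([(600,307),(680,278),(738,437),(664,464),(608,290),(658,270)])
print("grey corners",cast(c,G,60).round(1)[:,:2])
print("rack top corners",cast(c,zo([(18,80),(375,38)]),151).round(1)[:,:2])
# print gray values along a row of the tray
for row in (215,232,248): print(row,[tuple(v) for v in im[row,392:440:2]])
E
```

```text
cam M z dir [[ 0.01 -0.99  0.1 ]
 [-1.   -0.01 -0.  ]
 [ 0.01 -0.1  -0.99]]
blue ((635.3027954101562, 18.049606323242188), (146.19798278808594, 66.96812438964844), 7.446887969970703) 156
[[558.4806    41.777096]
 [567.16016  -24.626179]
 [712.125     -5.677883]
 [703.44543   60.72539 ]]
grey corners [[ 538.4 -225.5]
 [ 562.2 -288.8]
 [ 438.2 -332.4]
 [ 416.5 -274.3]
 [ 551.9 -232. ]
 [ 568.3 -271.5]]
rack top corners [[693.6 225.3]
 [729.2 -39. ]]
215 [(np.int64(126), np.int64(124), np.int64(114)), (np.int64(125), np.int64(123), np.int64(114)), (np.int64(106), np.int64(107), np.int64(101)), (np.int64(114), np.int64(117), np.int64(118)), (np.int64(119), np.int64(124), np.int64(126)), (np.int64(94), np.int64(97), np.int64(98)), (np.int64(85), np.int64(88), np.int64(89)), (np.int64(59), np.int64(62), np.int64(62)), (np.int64(72), np.int64(77), np.int64(77)), (np.int64(80), np.int64(83), np.int64(83)), (np.int64(58), np.int64(61), np.int64(61)), (np.int64(51), np.int64(53), np.int64(54)), (np.int64(51), np.int64(54), np.int64(54)), (np.int64(50), np.int64(53), np.int64(53)), (np.int64(56
[... 1956 characters left out ...]
 np.int64(50), np.int64(48)), (np.int64(127), np.int64(131), np.int64(133)), (np.int64(82), np.int64(85), np.int64(87)), (np.int64(91), np.int64(94), np.int64(94)), (np.int64(78), np.int64(81), np.int64(83)), (np.int64(79), np.int64(83), np.int64(85)), (np.int64(80), np.int64(84), np.int64(84)), (np.int64(56), np.int64(58), np.int64(60)), (np.int64(52), np.int64(55), np.int64(55)), (np.int64(50), np.int64(52), np.int64(52)), (np.int64(64), np.int64(66), np.int64(66)), (np.int64(95), np.int64(100), np.int64(100)), (np.int64(75), np.int64(79), np.int64(80)), (np.int64(93), np.int64(96), np.int64(97)), (np.int64(204), np.int64(202), np.int64(188)), (np.int64(205), np.int64(203), np.int64(186))]
```

```bash
python3 - <<'E'
from h import *
c=dict(np.load("top0.npz")); im=c["pixels"].astype(int)
r,b=im[...,0],im[...,2]
def ana(im,name):
    m=((r-b<6)&(r<165)).astype(np.uint8)
    x=np.zeros_like(m);x[195:270,390:445]=m[195:270,390:445]
    cs,_=cv2.findContours(x,cv2.RETR_EXTERNAL,cv2.CHAIN_APPROX_NONE);k=max(cs,key=cv2.contourArea)
    P=cast(c,k[:,0],60)[:,:2].astype(np.float32); rc=cv2.minAreaRect(P);print(rc);print(cv2.boxPoints(rc))
    v=im.astype(np.uint8)[:,:,::-1].copy(); cv2.drawContours(v,[k],-1,(0,0,255),1)
    q=proj(c,np.c_[cv2.boxPoints(rc),[60]*4]); print(q.round(1))
    v=cv2.resize(v[190:275,380:460],None,fx=7,fy=7,interpolation=cv2.INTER_NEAREST);cv2.imwrite("pics/gm.png",v)
    # side-line fits
    ang=np.radians(20.); 
    for it in range(3):
        e=np.array([np.cos(ang),np.sin(ang)]);n=np.array([-e[1],e[0]])
        o=P.mean(0);s=(P-o)@e;t=(P-o)@n
        a=(abs(s)<50)&(t>20);d=(abs(s)<50)&(t<-20)
        pa=np.polyfit(s[a],t[a],1);pd=np.polyfit(s[d],t[d],1)
        print(np.degrees(ang),pa,pd); ang+=np.arctan((pa[0]+pd[0])/2)
ana(im,"g")
E
```

```text
((492.48028564453125, -274.8331604003906), (145.94253540039062, 70.18348693847656), 21.905153274536133)
[[ 411.68564 -269.4984 ]
 [ 437.86905 -334.61484]
 [ 573.2749  -280.1679 ]
 [ 547.09155 -215.05148]]
[[413.1 262.9]
 [437.5 253.3]
 [416.4 202.3]
 [392.2 211.7]]
20.0 [ 0.04708801 33.35722462] [ 3.05708911e-02 -3.32087243e+01]
22.223646399774616 [9.45026772e-03 3.33027657e+01] [-8.22309895e-03 -3.31943372e+01]
22.258802191012 [8.83828753e-03 3.33025793e+01] [-8.83632221e-03 -3.31945108e+01]
```

View pics/gm.png

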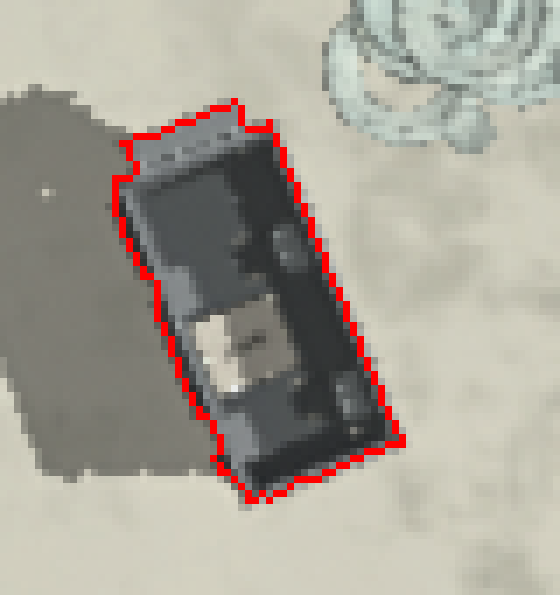

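```bash
cat >> h.py <<'E'
from scipy.ndimage import map_coordinates
def edge(c,ch,o,yaw,z,axis,side,rng,guess,half=9,rev=False):
    """find the strongest-step crossing along outward direction; axis 'x' end edges / 'y' side edges; returns (s,t) points, local frame"""
    e=np.array([np.cos(yaw),np.sin(yaw)]);n=np.array([-e[1],e[0]]); out=[]
    for s in np.linspace(*rng,25):
        d=np.arange(-half,half+.01,.25)
        if axis=='y': L=np.c_[np.full(len(d),s),side*(guess+d)]
        else: L=np.c_[side*(guess+d),np.full(len(d),s)]
        W=np.c_[o+L[:,:1]*e+L[:,1:]*n,np.full(len(d),z)]
        q=proj(c,W); v=map_coordinates(ch,[q[:,1],q[:,0]],order=1)
        hi=np.median(v[-8:])
        g=np.gradient(v); 
        # last position where v is halfway between local min inside and outside
        j=np.argmax(np.abs(g)); 
        lo=v[max(0,j-10):j+1].min() if v[j]<hi else v[max(0,j-10):j+1].max()
        mid=(lo+hi)/2; sg=np.sign(hi-lo)
        idx=np.where(sg*(v-mid)<0)[0]
        if len(idx): out.append((s,guess+d[idx[-1]]))
    a=np.array(out); med=np.median(a[:,1]); a=a[abs(a[:,1]-med)<4]
    p=np.polyfit(a[:,0],a[:,1],1); return round(float(med),2),round(float(np.degrees(np.arctan(p[0])*-(-side if axis=='y' else side))),2),round(float(a[:,1].std()),2),len(a)
E
python3 - <<'E'
from h import *
c=dict(np.load("top0.npz")); im=c["pixels"].astype(float)
ch=im[...,0]
o=np.array([629.4,17.3]);y=np.radians(7.5)
print("blue +y",edge(c,ch,o,y,120,'y',1,(-55,20),33));print("blue -y",edge(c,ch,o,y,120,'y',-1,(-55,20),33))
print("card",edge(c,ch,o,y,120,'x',-1,(-25,25),67))
o=np.array([487,-277.0])
for yd in (21,):
  y=np.radians(yd)
  print("grey -y",edge(c,ch,o,y,60,'y',-1,(-55,55),33));print("card",edge(c,ch,o,y,60,'x',-1,(-25,25),67));print("lip",edge(c,ch,o,y,60,'x',1,(-18,18),79))
  print("grey +y rim (bright->dark wall?)",edge(c,ch,o,y,60,'y',1,(-55,55),33,6))
E
```

```text
blue +y (33.75, 1.1, 0.81, 22)
blue -y (32.0, 0.43, 0.33, 23)
card (67.25, 0.29, 0.24, 25)
grey -y (34.25, 0.79, 0.82, 25)
card (64.75, -0.3, 1.5, 25)
lip (79.75, 0.87, 0.63, 25)
grey +y rim (bright->dark wall?) (36.0, 0.79, 1.42, 24)
```

```bash
python3 - <<'E'
from h import *
c=dict(np.load("top0.npz")); im=c["pixels"].astype(float)
ch=im[...,0]
y=np.radians(21.8); e=np.array([np.cos(y),np.sin(y)]);n=np.array([-e[1],e[0]])
o=np.array([487,-277.0])+1.2*e-1.2*n; print(o)
print("grey -y",edge(c,ch,o,y,60,'y',-1,(-55,55),33));print("card",edge(c,ch,o,y,60,'x',-1,(-25,25),67));print("lip",edge(c,ch,o,y,60,'x',1,(-18,18),79,6))
v=im.astype(np.uint8)[:,:,::-1].copy(); v=cv2.resize(v[190:275,380:460],None,fx=7,fy=7,interpolation=cv2.INTER_NEAREST)
L=[(-67,-33),(67,-33),(67,33),(-67,33)]
q=proj(c,[np.r_[o+a*e+b*n,60] for a,b in L]); cv2.polylines(v,[np.int32(np.round((q-[380,190]+.5)*7))],True,(0,0,255),1)
L=[(67,-23),(79,-23),(79,23),(67,23)]
q=proj(c,[np.r_[o+a*e+b*n,60] for a,b in L]); cv2.polylines(v,[np.int32(np.round((q-[380,190]+.5)*7))],True,(0,255,0),1)
cv2.imwrite("pics/g2.png",v)
# tool yaw now
from rig import ctrl
s=ctrl.sense();q=s["ee_rot"];print(R.from_quat(q[[1,2,3,0]]).as_matrix().round(3))
E
```

```text
[ 488.55982439 -277.66854159]
grey -y (33.0, -0.35, 0.93, 25)
card (65.75, -0.92, 1.23, 23)
lip (78.5, -0.1, 0.58, 25)
[[ 0.962  0.272 -0.   ]
 [ 0.272 -0.962  0.001]
 [ 0.    -0.001 -1.   ]]
```

View pics/g2.png

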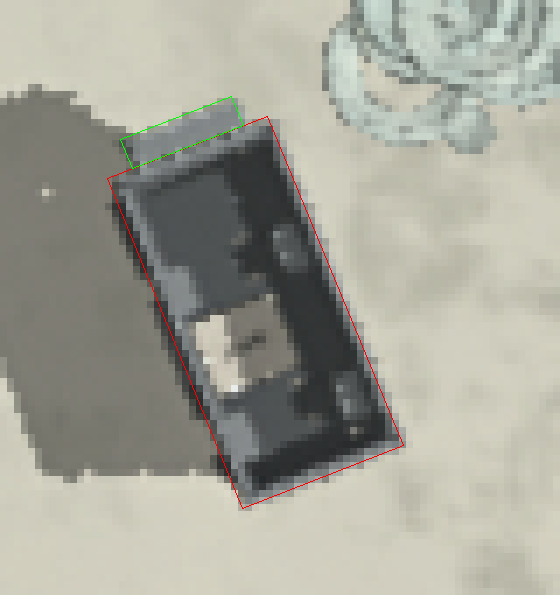

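Request:
drive_tool(gripper=[1, 1, 1, 1, 1, 1, 1, 1], dp=[[1, -0.6, 0], [1, -0.6, 0], [1, -0.6, 0], [1, -0.6, 0], [1, -0.6, 0], [1, -0.6, 0], [1, -0.6, 0], [1, -0.6, 0]], twist=[-0.7, -0.7, -0.7, -0.7, -0.7, -0.7, -0.7, -0.7])

```text
time_s: 0.9
eef_pos: [302.9, -334.8, 231.1]
ee_rot: [-0.0, 0.771, 0.637, 0.0]
force: [0.4, 0.4, 0.5]
grip_width: 1.0
```

```bash
cat >> h.py <<'E'
def plan(T,yawdeg):
    from rig import ctrl
    s=ctrl.sense();q=s["ee_rot"];M=R.from_quat(q[[1,2,3,0]]).as_matrix()
    yaw=np.degrees(np.arctan2(M[1,0],M[0,0])); d=M.T@(np.array(T)-s["eef_pos"])
    print("t",round(s["time_s"],2),"pos",s["eef_pos"].round(1),"yaw",yaw.round(2),"tiltz",M[:,2].round(3),"q",s["joints"].round(2),"F",s["force"].round(1),"w",round(s["grip_width"],3))
    dy=(yawdeg-yaw+180)%360-180
    print("dp/200",(d/200).round(4),"dist",np.linalg.norm(d).round(1),"twist",round(-dy/90,4))
E
python3 -c "
from h import *
plan([629.1,18.2,200],187.8)"
```

```text
t 0.9 pos [ 302.9 -334.8  231.1] yaw 79.13 tiltz [-0.  0. -1.] q [-1.1   0.15  1.7  -0.    1.29 -0.91] F [0.4 0.4 0.5] w 1.0
dp/200 [2.0412 1.269  0.1557] dist 481.7 twist -1.2075
```

Request:
drive_tool(gripper=[1, 1, 1, 1, 1, 1, 1, 1], dp=[[1, 0.6, 0], [1, 0.6, 0], [1, 0.6, 0], [1, 0.6, 0], [1, 0.6, 0], [1, 0.6, 0], [1, 0.6, 0], [1, 0.6, 0]], twist=[-0.7, -0.7, -0.7, -0.7, -0.7, -0.7, -0.7, -0.7])

```text
time_s: 1.7
eef_pos: [459.3, -161.9, 230.9]
ee_rot: [-0.0, 0.325, 0.946, 0.0]
force: [-0.0, -0.2, -1.4]
grip_width: 1.004
```

```bash
python3 -c "
from h import *
plan([629.1,18.2,200],187.8)"
```

```text
t 1.7 pos [ 459.3 -161.9  230.9] yaw 142.13 tiltz [-0.001  0.    -1.   ] q [-0.58  0.23  1.61  0.    1.3  -1.49] F [-0.  -0.2 -1.4] w 1.004
dp/200 [-0.1174  1.2321  0.1545] dist 249.5 twist -0.5075
```

Request:
drive_tool(gripper=[1, 1, 1, 1, 1, 1, 1], dp=[[-0.1, 1, 0.1], [-0.1, 1, 0.1], [-0.1, 1, 0.1], [-0.1, 1, 0.1], [-0.1, 1, 0.1], [-0.1, 1, 0.1], [-0.1, 1, 0.1]], twist=[-0.507, -0.507, -0.507, -0.507, -0.507, -0.507, -0.507])

```text
time_s: 2.4
eef_pos: [598.6, -17.2, 210.7]
ee_rot: [-0.001, -0.065, 0.998, 0.0]
force: [-0.4, 0.9, -0.4]
grip_width: 1.001
```

```bash
python3 - <<'E'
from h import *
plan([629.1,18.2,160],187.8)
from rig import cams
c=cams.capture("side");np.savez("side1.npz",**{k:np.array(v) for k,v in c.items()})
cv2.imwrite("pics/side1.png",c["pixels"][:,:,::-1])
E
```

```text
t 2.4 pos [598.6 -17.2 210.7] yaw -172.52 tiltz [-0.001  0.    -1.   ] q [-0.22  0.49  1.29 -0.    1.36 -1.93] F [-0.4  0.9 -0.4] w 1.001
dp/200 [-0.1745  0.1554  0.2533] dist 68.9 twist -0.0035
```

View pics/side1.png

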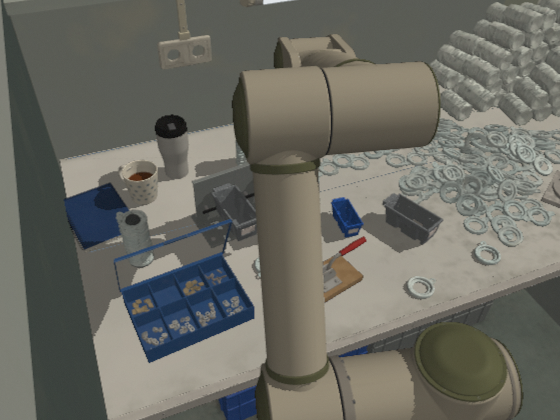

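The side view now shows the bench tray whole at about (412,217). I'll cross-check both pose estimates in the side view by outlining the predicted rims.

```bash
python3 - <<'E'
from h import *
def ov(f,o,yd,z,x0,x1,y0,y1,out,k):
    c=dict(np.load(f)); v=c["pixels"][:,:,::-1].copy(); v=cv2.resize(v[y0:y1,x0:x1],None,fx=k,fy=k,interpolation=cv2.INTER_NEAREST)
    y=np.radians(yd);e=np.array([np.cos(y),np.sin(y)]);n=np.array([-e[1],e[0]])
    for L,col in (([(-67,-33,60),(67,-33,60),(67,33,60),(-67,33,60)],(0,0,255)),([(67,-23,60),(79,-23,60),(79,23,60),(67,23,60)],(0,255,0)),([(-58,-24.5,0),(58,-24.5,0),(58,24.5,0),(-58,24.5,0)],(255,0,255))):
        q=proj(c,[np.r_[np.array(o)+a*e+b*n,z+h] for a,b,h in L]); cv2.polylines(v,[np.int32(np.round((q-[x0,y0]+.5)*k))],True,col,1)
    cv2.imwrite(out,v)
ov("side1.npz",(488.9,-277.6),21.6,0,370,455,185,250,"pics/o1.png",8)
ov("side0.npz",(629.1,18.2),7.8,60,250,320,160,230,"pics/o2.png",8)
E
```

```text
(no output)
```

View pics/o1.png

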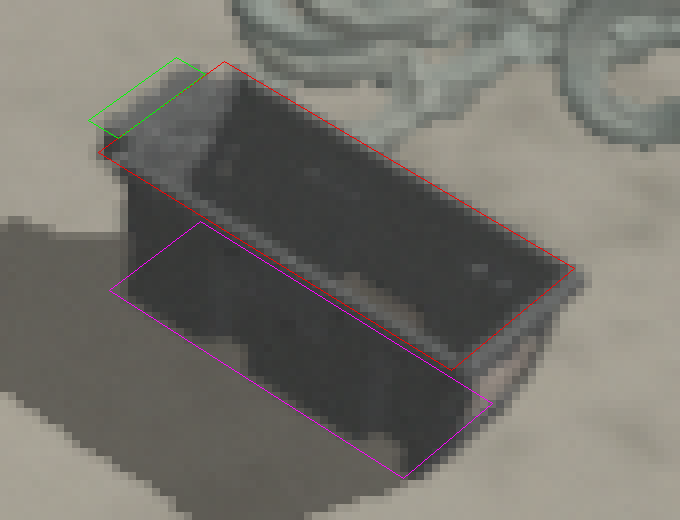

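View pics/o2.png

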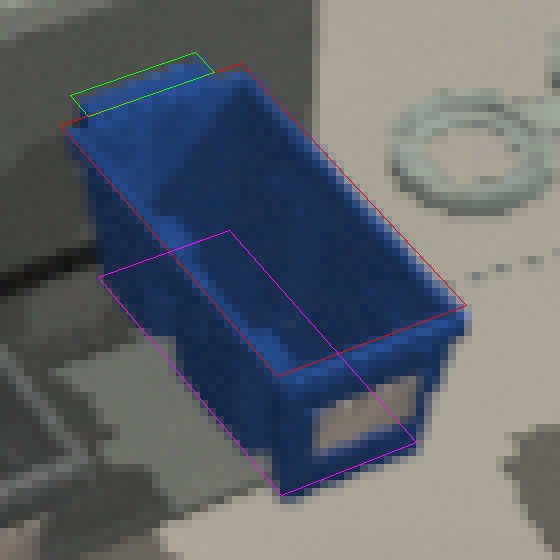

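The side-view outline sits about 1 px up and left of both trays by the same amount. That fits a camera calibration offset, so the relative poses agree. I'll descend onto the blue tray.

Request:
drive_tool(gripper=[1, 1, 1, 1, 1, 1, 1, 1, 1, 1], dp=[[-0.175, 0.155, 0.1], [-0.175, 0.155, 0.2], [-0.175, 0.155, 0.25], [-0.175, 0.155, 0.25], [-0.175, 0.155, 0.35], [-0.175, 0.155, 0.45], [-0.175, 0.155, 0.55], [-0.175, 0.155, 0.6], [-0.175, 0.155, 0.63], [-0.175, 0.155, 0.63]], twist=[-0.003, -0.003, -0.003, -0.003, -0.003, -0.003, -0.003, -0.003, -0.003, -0.003])

```text
time_s: 3.45
eef_pos: [629.4, 17.4, 85.6]
ee_rot: [0.0, -0.067, 0.998, -0.0]
force: [-0.1, 0.1, -0.1]
grip_width: 1.002
```

```bash
python3 - <<'E'
from h import *
plan([629.1,18.2,84],187.8)
from rig import cams
for n in("side","top"):
    c=cams.capture(n);np.savez(n+"2.npz",**{k:np.array(v) for k,v in c.items()})
    cv2.imwrite(f"pics/{n}2.png",c["pixels"][:,:,::-1])
t=cv2.imread("pics/top2.png");cv2.imwrite("pics/t2z.png",cv2.resize(t[100:250,210:410],None,fx=4,fy=4))
E
```

```text
t 3.45 pos [629.4  17.4  85.6] yaw -172.34 tiltz [ 0. -0. -1.] q [-0.16  0.68  1.33 -0.    1.14 -1.86] F [-0.1  0.1 -0.1] w 1.002
dp/200 [0.001  0.0042 0.008 ] dist 1.8 twist -0.0015
```

View pics/t2z.png

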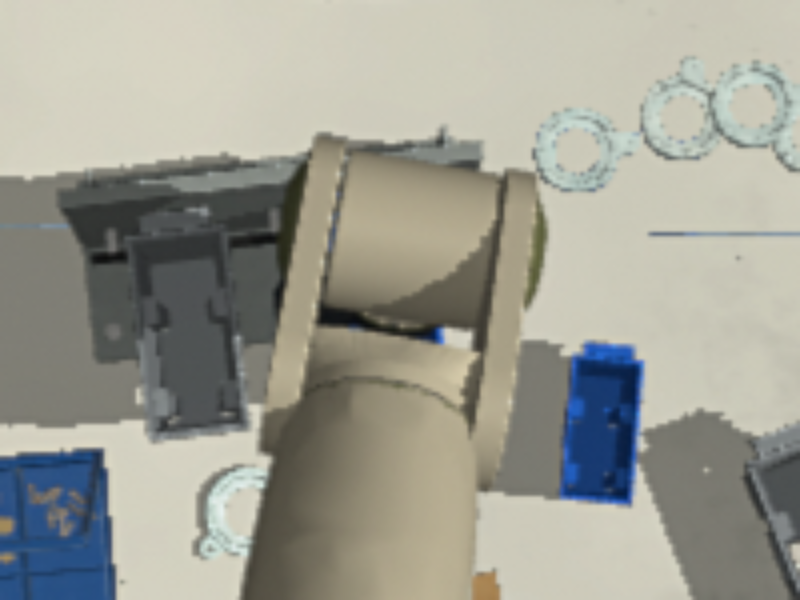

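The arm covers the tray in the top view. Forces are zero, so I'll close.

Request:
drive_tool(gripper=[0, 0, 0, 0, 0, 0, 0, 0], dp=[[0, 0.004, 0], [0, 0.004, 0], [0, 0.004, 0], [0, 0.004, 0], [0, 0.004, 0], [0, 0.004, 0], [0, 0.004, 0], [0, 0.004, 0]], twist=[0, 0, 0, 0, 0, 0, 0, 0], newtons=35)

```text
time_s: 4.35
eef_pos: [629.5, 18.7, 86.2]
ee_rot: [0.001, -0.067, 0.998, -0.0]
force: [-2.6, 0.5, 6.0]
grip_width: 0.766
```

```bash
python3 - <<'E'
from h import *
plan([629.1,18.2,84],187.8)
E
```

```text
t 4.35 pos [629.5  18.7  86.2] yaw -172.3 tiltz [ 0.001  0.    -1.   ] q [-0.16  0.68  1.33  0.    1.14 -1.86] F [-2.6  0.5  6. ] w 0.766
dp/200 [ 0.0025 -0.0021  0.0112] dist 2.3 twist -0.0011
```

Request:
drive_tool(gripper=[0, 0, 0, 0, 0, 0, 0, 0, 0, 0], dp=[[0, 0, -0.03], [0, 0, -0.06], [0, 0, -0.09], [0, 0, -0.12], [0, 0, -0.16], [0, 0, -0.25], [0, 0, -0.35], [0, 0, -0.45], [0, 0, -0.5], [0, 0, -0.5]], twist=[0, 0, 0, 0, 0, 0, 0, 0, 0, 0])

```text
time_s: 5.35
eef_pos: [629.7, 18.4, 186.8]
ee_rot: [0.001, -0.067, 0.998, -0.0]
force: [0.2, 0.5, -2.4]
grip_width: 0.765
```

```bash
python3 - <<'E'
from h import *
plan([629.1,18.2,184],187.8)
from rig import cams
c=cams.capture("top");cv2.imwrite(f"pics/top3.png",c["pixels"][:,:,::-1])
c=cams.capture("side");cv2.imwrite(f"pics/side3.png",c["pixels"][:,:,::-1])
plan([488.9,-277.5,184],21.6)
E
```

```text
t 5.35 pos [629.7  18.4 186.8] yaw -172.3 tiltz [ 0.003 -0.    -1.   ] q [-0.16  0.58  1.22 -0.    1.34 -1.86] F [ 0.2  0.5 -2.4] w 0.765
dp/200 [ 0.0031 -0.0008  0.0139] dist 2.8 twist -0.0011
t 5.45 pos [628.9  18.5 184.5] yaw -172.3 tiltz [-0.001  0.    -1.   ] q [-0.16  0.58  1.22 -0.    1.34 -1.86] F [-0.6 -0.3 -2. ] w 0.763
dp/200 [ 0.8919 -1.373   0.003 ] dist 327.5 twist 1.8456
```

View pics/top3.png

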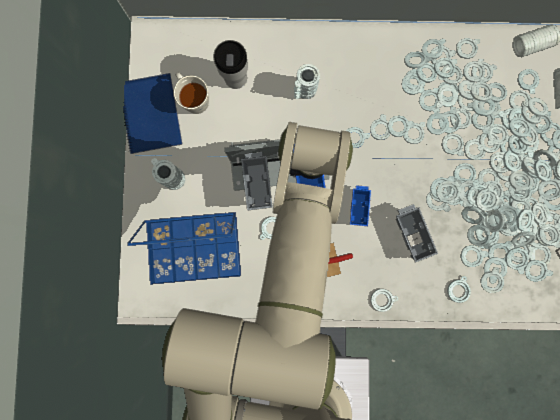

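View pics/side3.png

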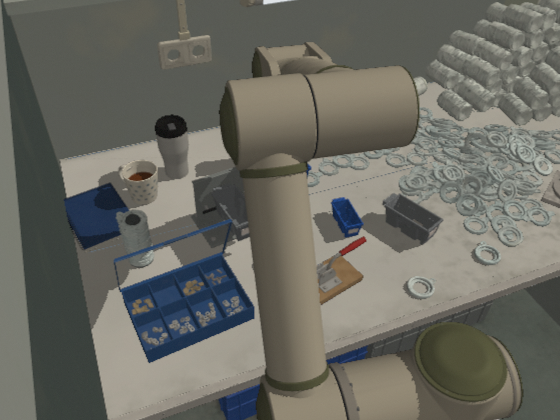

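Tray lifted clear (about 2 N of weight, and the hung grey tray hasn't moved). Now I'll carry it over while turning.

Request:
drive_tool(gripper=[0, 0, 0, 0, 0, 0, 0, 0, 0, 0, 0], dp=[[0.1, 0, -0.05], [0.2, -0.1, -0.1], [0.3, -0.2, -0.15], [0.4, -0.3, -0.15], [0.5, -0.4, -0.15], [0.6, -0.5, -0.15], [0.6, -0.6, -0.15], [0.6, -0.7, -0.15], [0.6, -0.8, -0.15], [0.6, -0.8, -0.15], [0.6, -0.8, -0.15]], twist=[0.03, 0.1, 0.2, 0.3, 0.4, 0.5, 0.6, 0.7, 0.8, 0.85, 0.85])

```text
time_s: 6.55
eef_pos: [531.3, -156.4, 214.0]
ee_rot: [-0.001, 0.566, 0.825, -0.0]
force: [0.4, 0.8, -2.1]
grip_width: 0.766
```

```bash
python3 - <<'E'
from h import *
plan([488.9,-277.5,184],21.6)
E
```

```text
t 6.55 pos [ 531.3 -156.4  214. ] yaw 111.1 tiltz [-0.002  0.001 -1.   ] q [-0.5   0.39  1.43  0.    1.32 -0.87] F [ 0.4  0.8 -2.1] w 0.766
dp/200 [-0.489  -0.4158  0.1499] dist 131.8 twist 0.9944
```

Request:
drive_tool(gripper=[0, 0, 0, 0, 0, 0, 0, 0, 0, 0, 0, 0, 0], dp=[[-0.04, -0.04, 0], [-0.1, -0.08, 0], [-0.15, -0.12, 0], [-0.2, -0.17, 0], [-0.25, -0.21, 0], [-0.3, -0.25, 0], [-0.35, -0.3, 0.05], [-0.4, -0.34, 0.1], [-0.45, -0.38, 0.15], [-0.48, -0.41, 0.2], [-0.489, -0.416, 0.25], [-0.489, -0.416, 0.3], [-0.489, -0.416, 0.3]], twist=[0.05, 0.13, 0.22, 0.31, 0.4, 0.49, 0.58, 0.67, 0.76, 0.85, 0.94, 0.994, 0.994])

```text
time_s: 7.85
eef_pos: [488.9, -276.5, 153.5]
ee_rot: [-0.001, 0.982, 0.19, -0.001]
force: [0.5, -0.3, -1.8]
grip_width: 0.768
```

```bash
python3 - <<'E'
from h import *
plan([488.9,-277.5,150],21.6)
from rig import cams
for n in("side","top"):
    c=cams.capture(n);np.savez(n+"4.npz",**{k:np.array(v) for k,v in c.items()})
    cv2.imwrite(f"pics/{n}4.png",c["pixels"][:,:,::-1])
E
```

```text
t 7.85 pos [ 488.9 -276.5  153.5] yaw 21.91 tiltz [-0.003  0.002 -1.   ] q [-0.72  0.46  1.49  0.    1.19  0.47] F [ 0.5 -0.3 -1.8] w 0.768
dp/200 [-0.002   0.0046  0.0176] dist 3.7 twist 0.0034
```

View pics/side4.png

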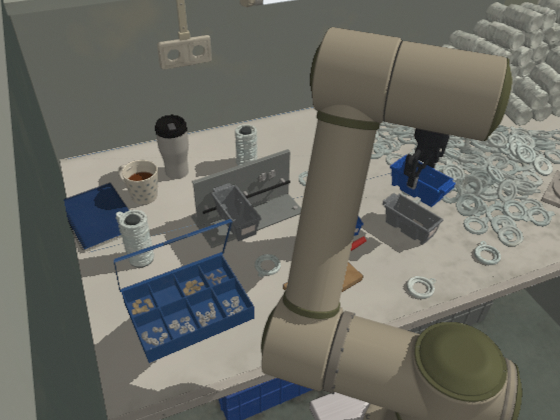

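View pics/top4.png

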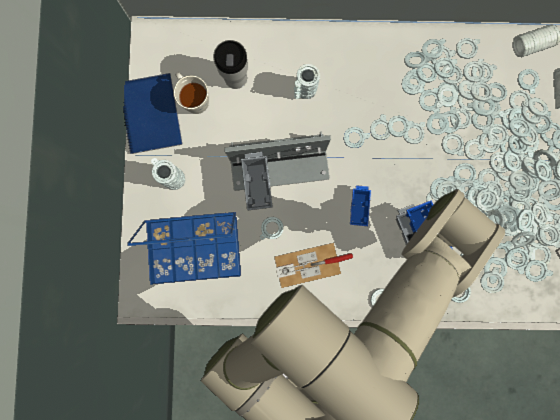

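The side view shows the blue tray held at (421,180) directly above the grey one at (412,217), turned end for end with its lip toward the grey's card end. I'll compare overlays of both.

```bash
cat >> h.py <<'E'
def ovs(f,trays,x0,x1,y0,y1,out,k):
    c=dict(np.load(f)); v=c["pixels"][:,:,::-1].copy(); v=cv2.resize(v[y0:y1,x0:x1],None,fx=k,fy=k,interpolation=cv2.INTER_NEAREST)
    for o,yd,z in trays:
        y=np.radians(yd);e=np.array([np.cos(y),np.sin(y)]);n=np.array([-e[1],e[0]])
        for L,col in (([(-67,-33,60),(67,-33,60),(67,33,60),(-67,33,60)],(0,0,255)),([(67,-23,60),(79,-23,60),(79,23,60),(67,23,60)],(0,255,0)),([(-58,-24.5,0),(58,-24.5,0),(58,24.5,0),(-58,24.5,0)],(255,0,255))):
            q=proj(c,[np.r_[np.array(o)+a*e+b*n,z+h] for a,b,h in L]); cv2.polylines(v,[np.int32(np.round((q-[x0,y0]+.5)*k))],True,col,1)
    cv2.imwrite(out,v)
E
python3 - <<'E'
from h import *
ovs("side4.npz",[((488.9,-276.5),201.9,126.5),((488.9,-277.6),21.6,0)],375,465,145,245,"pics/o4.png",6)
E
```

```text
(no output)
```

View pics/o4.png

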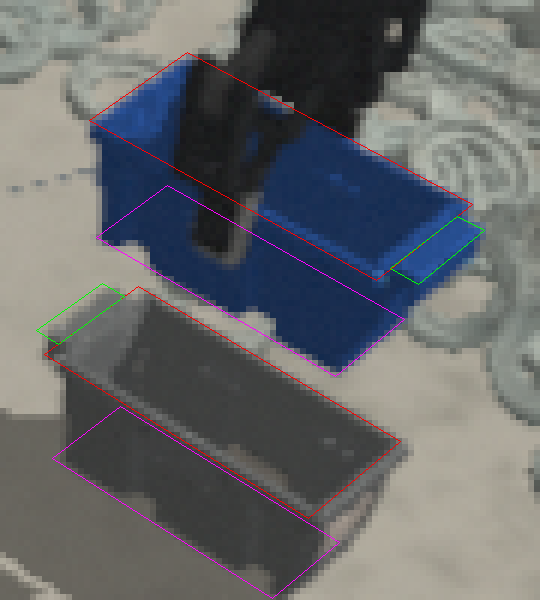

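```bash
python3 - <<'E'
from h import *
ovs("side4.npz",[],378,463,148,198,"pics/b5.png",9)
ovs("side4.npz",[],378,448,188,246,"pics/g5.png",10)
for n in("b5","g5"):
    v=cv2.imread(f"pics/{n}.png"); v=cv2.convertScaleAbs(v,alpha=1.6); cv2.imwrite(f"pics/{n}.png",v)
E
```

```text
(no output)
```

View pics/b5.png

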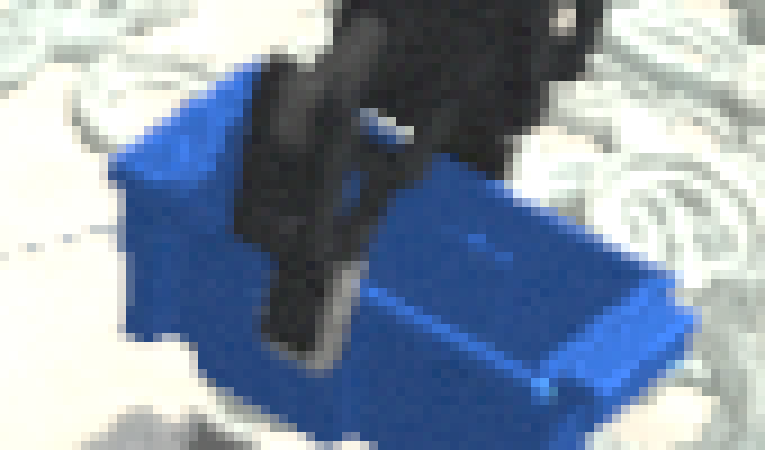

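View pics/g5.png

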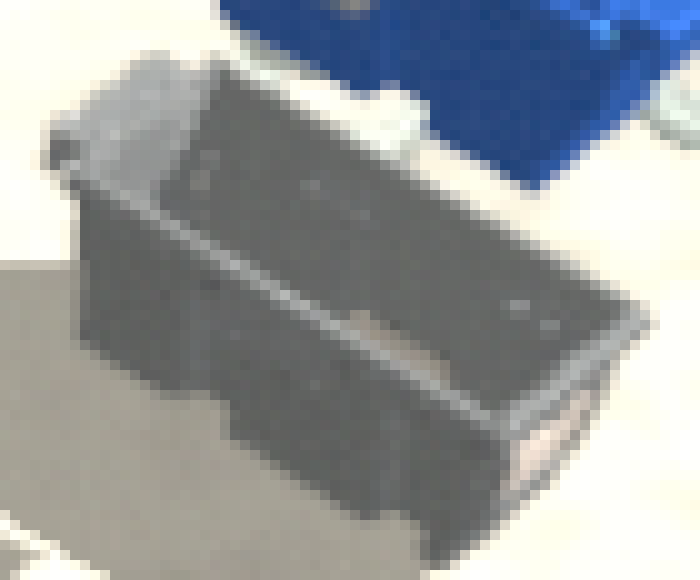

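```bash
python3 - <<'E'
from h import *
c=dict(np.load("side4.npz"))
g=np.array([(428.3,231.0),(442.7,219.0),(382.5,204.0),(399.5,193.5)])
b=np.array([(438.1,191.7),(453.1,178.1),(389.4,166.4),(405.8,154.2)])
def fit(P,L):
    L=np.array(L,float);P=P[:,:2];a=L-L.mean(0);d=P-P.mean(0)
    th=np.arctan2((a[:,0]*d[:,1]-a[:,1]*d[:,0]).sum(),(a*d).sum())
    Rm=np.array([[np.cos(th),-np.sin(th)],[np.sin(th),np.cos(th)]])
    o=P.mean(0)-Rm@L.mean(0); print("o",o.round(1),"yaw",np.degrees(th).round(1),"res",(P-(L@Rm.T+o)).round(1).tolist()); return o,th
fit(cast(c,g,60),[(-67,33),(-67,-33),(67,33),(67,-33)])
for z in(184.5,186.5,188.5): fit(cast(c,b,z),[(67,-33),(67,33),(-67,-33),(-67,33)])
E
```

```text
o [ 484.9 -280. ] yaw 21.9 res [[1.2, -2.4], [-0.6, 1.2], [2.2, 1.3], [-2.8, -0.0]]
o [ 488.1 -277.3] yaw -155.7 res [[0.5, 1.1], [1.7, -0.1], [-1.4, 1.0], [-0.9, -2.0]]
o [ 486.1 -275.6] yaw -155.7 res [[0.7, 1.1], [1.9, 0.0], [-1.5, 0.8], [-1.1, -2.0]]
o [ 484.1 -273.8] yaw -155.7 res [[0.9, 1.1], [2.0, 0.2], [-1.6, 0.7], [-1.2, -1.9]]
```

```bash
python3 - <<'E'
from h import *
from rig import ctrl,cams
a=[]
for i in range(6):
    c=cams.capture("top"); s=ctrl.sense(); a.append(np.r_[s["eef_pos"]])
print(np.mean(a,0).round(2),np.std(a,0).round(2))
np.savez("top5.npz",**{k:np.array(v) for k,v in c.items()})
ovs("top5.npz",[((488.9,-277),201.6,129),((488.9,-277.6),21.6,0)],385,455,190,265,"pics/t5.png",8)
ovs("top5.npz",[],385,455,190,265,"pics/t5n.png",8)
E
```

```text
[ 489.77 -277.32  155.7 ] [0.04 0.07 0.07]
```

View pics/t5.png

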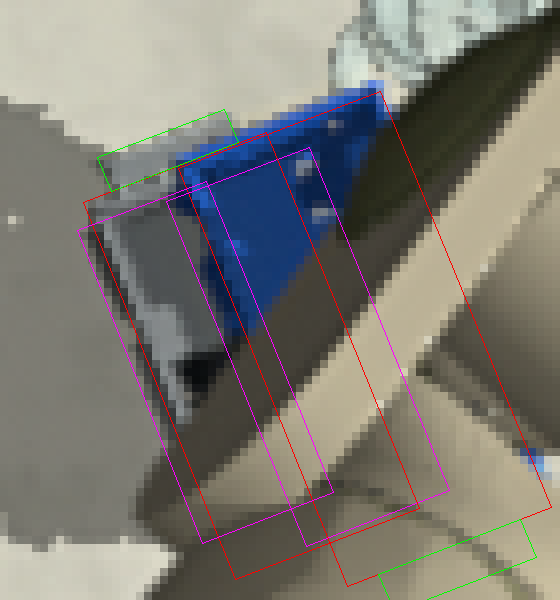

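```bash
python3 - <<'E'
from h import *
from rig import ctrl,cams
c=cams.capture("side"); s=ctrl.sense(); print(s["eef_pos"])
np.savez("side5.npz",**{k:np.array(v) for k,v in c.items()})
y=np.radians(21.6);e=np.array([np.cos(y),np.sin(y)]);n=np.array([-e[1],e[0]])
ovs("side5.npz",[(s["eef_pos"][:2]+2.5*e,201.8,s["eef_pos"][2]-25.4),((488.9,-277.6),21.6,0)],375,465,145,245,"pics/o5.png",8)
v=cv2.imread("pics/o5.png");v=cv2.convertScaleAbs(v,alpha=1.6);cv2.imwrite("pics/o5a.png",v[:400]);cv2.imwrite("pics/o5b.png",v[330:])
E
```

```text
[ 489.65981669 -277.40412742  155.53786259]
```

View pics/o5a.png

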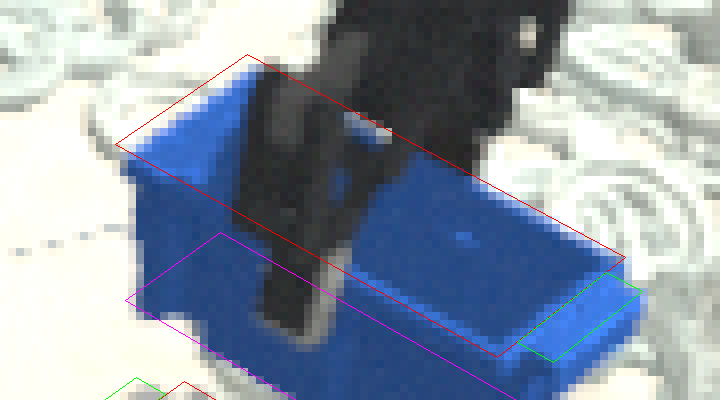

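View pics/o5b.png

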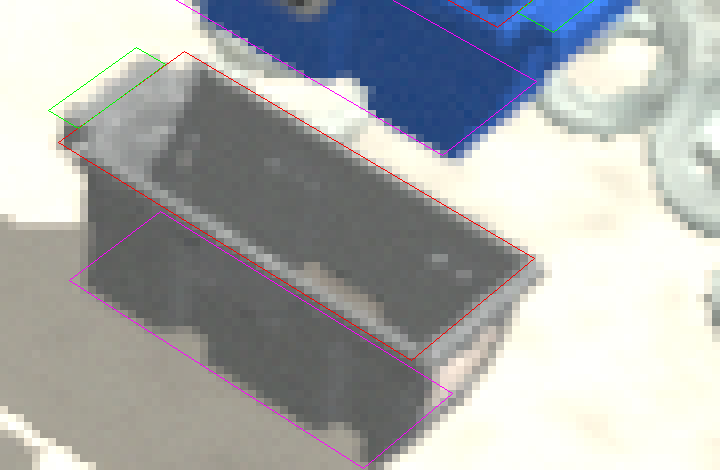

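```bash
python3 - <<'E'
from h import *
from scipy.optimize import least_squares
t=dict(np.load("top5.npz"));s=dict(np.load("side5.npz"))
y=np.radians(21.6);e=np.array([np.cos(y),np.sin(y)]);n=np.array([-e[1],e[0]])
def tri(ut,us):
    r=least_squares(lambda X:np.r_[proj(t,X)[0]-ut,proj(s,X)[0]-us],[500,-260,100]);return r.x,r.fun
B,fb=tri((406.75,208.6),(389.75,164.25));print(B.round(1),fb.round(1))
G,fg=tri((395.5,214.5),(382,203.6));print(G.round(1),fg.round(1))
d=B-G;print("e,n,z",d[:2]@e,d[:2]@n,d[2])
E
```

```text
[ 543.7 -224.4  182.4] [ 0.4  0.2 -0.5  0. ]
[ 539.9 -223.9   58.7] [-0.1 -0.1  0.1 -0. ]
e,n,z 3.394089812437601 -1.9351193379547662 123.77656244946162
```

View pics/t5n.png

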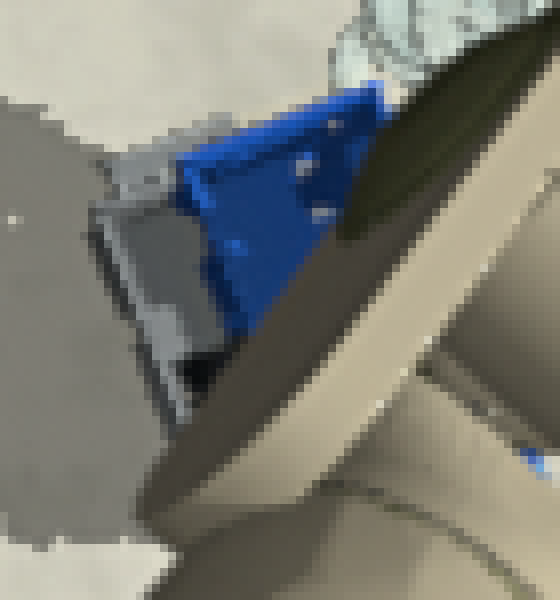

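Triangulating matching corners puts the blue tray about 3 mm too far toward the bench tray's lip end and 1–2 mm to the right. I'll correct that and lower it to just above the rim.

Request:
drive_tool(gripper=[0, 0, 0, 0, 0, 0, 0, 0, 0, 0], dp=[[-0.0145, -0.0045, 0.02], [-0.0145, -0.0045, 0.06], [-0.0145, -0.0045, 0.1], [-0.0145, -0.0045, 0.15], [-0.0145, -0.0045, 0.2], [-0.0145, -0.0045, 0.24], [-0.0145, -0.0045, 0.27], [-0.0145, -0.0045, 0.28], [-0.0145, -0.0045, 0.28], [-0.0145, -0.0045, 0.28]], twist=[0, 0, 0, 0, 0, 0, 0, 0, 0, 0])

```text
time_s: 9.3
eef_pos: [486.7, -277.8, 99.6]
ee_rot: [0.0, 0.982, 0.189, 0.0]
force: [-0.5, 0.4, -2.1]
grip_width: 0.767
```

```bash
python3 - <<'E'
from h import *
from rig import ctrl,cams
for n in("side","top","side","top"):
    c=cams.capture(n);np.savez(n+"6.npz",**{k:np.array(v) for k,v in c.items()})
plan([488.9,-277.5,76],21.6)
ovs("side6.npz",[],372,457,165,250,"pics/s6.png",8)
ovs("top6.npz",[],385,455,190,265,"pics/t6.png",8)
for n in("s6",):
    v=cv2.imread(f"pics/{n}.png");v=cv2.convertScaleAbs(v,alpha=1.6);cv2.imwrite(f"pics/{n}.png",v[:600])
E
```

```text
t 9.5 pos [ 486.7 -277.7   99.6] yaw 21.74 tiltz [ 0. -0. -1.] q [-0.73  0.52  1.55  0.    1.06  0.46] F [ 0.5 -0.2 -2.1] w 0.766
dp/200 [0.0108 0.003  0.1179] dist 23.7 twist 0.0016
```

View pics/s6.png

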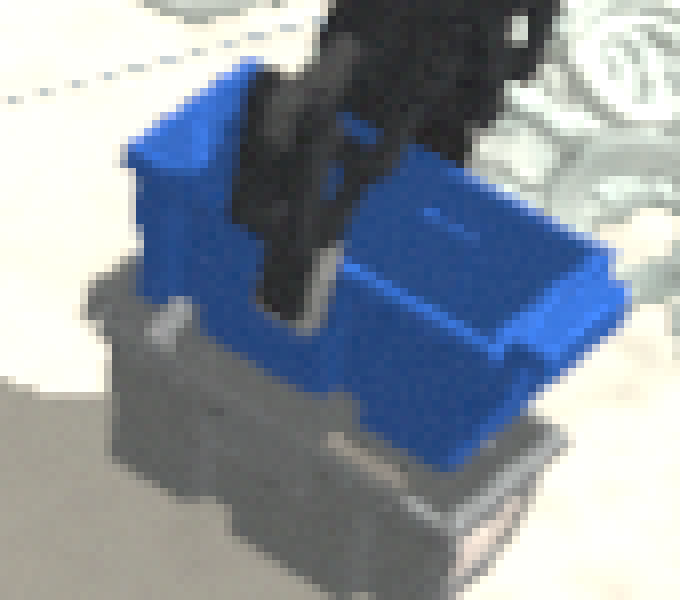

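View pics/t6.png

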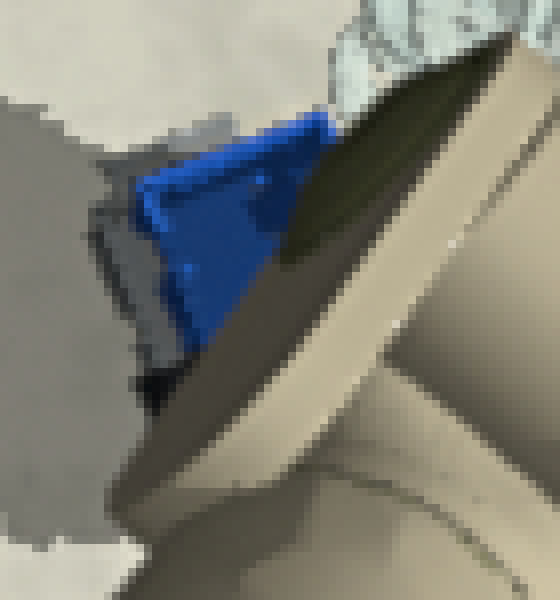

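```bash
python3 - <<'E'
from h import *
from scipy.optimize import least_squares
t=dict(np.load("top6.npz"));s=dict(np.load("side6.npz"))
y=np.radians(21.7);e=np.array([np.cos(y),np.sin(y)]);n=np.array([-e[1],e[0]])
def tri(ut,us):
    r=least_squares(lambda X:np.r_[proj(t,X)[0]-ut,proj(s,X)[0]-us],[500,-260,100]);return r.x,r.fun
f=lambda p:np.array(p)/8+[385,190]-.5
g=lambda p:np.array(p)/8+[372,165]-.5
P={}
P['Bn']=tri(f((137,183)),g((125,152)));P['Bf']=tri(f((333,112)),g((258,62)))
# grey: lip-end corners; near corner from both, far from top0
P['Gn']=tri(f((88,203)),np.array((382,203.6)))
for k,(X,r) in P.items(): print(k,X.round(1),"e,n",(X[:2]@e).round(1),(X[:2]@n).round(1),r.round(1))
G=cast(s,[g((440,525)),g((572,437))],60)[:,:2]; print("grey card end side-view e,n",(G@e).round(1),(G@n).round(1))
for z in(130,133,136):
  B=cast(s,[g((125,152)),g((497,360)),g((612,252))],z)[:,:2]; print(z,"blue Bn, lip near, lip far side e,n",(B@e).round(1),(B@n).round(1))
  B=cast(t,[f((137,183)),f((333,112))],z)[:,:2]; print(z,"blue top e,n",(B@e).round(1),(B@n).round(1))
G=cast(t,[f((88,203))],60)[:,:2]; print("grey top",G@e,G@n)
print("eef", np.array([486.7,-277.7])@e,np.array([486.7,-277.7])@n)
E
```

```text
Bn [ 539.4 -225.4  125.3] e,n 417.9 -408.8 [ 0.3  0.2 -0.3  0. ]
Bf [ 563.  -288.   125.2] e,n 416.6 -475.8 [ 0.3  0.2 -0.3  0. ]
Gn [ 538.9 -223.4   59.6] e,n 418.1 -406.9 [-0.2 -0.1  0.2 -0. ]
grey card end side-view e,n [284.9 279.3] [-408.7 -471.5]
130 blue Bn, lip near, lip far side e,n [414.4 282.1 285.9] [-404.4 -408.4 -474.6]
130 blue top e,n [418.6 417.3] [-407.1 -473.8]
133 blue Bn, lip near, lip far side e,n [412.5 280.6 284.5] [-401.1 -405.1 -471.1]
133 blue top e,n [418.6 417.3] [-406.4 -472.9]
136 blue Bn, lip near, lip far side e,n [410.6 279.2 283. ] [-397.9 -401.9 -467.6]
136 blue top e,n [418.6 417.4] [-405.6 -472. ]
grey top [417.62431191] [-407.14027553]
eef 349.5301480706827 -437.9758618801801
```

Request:
drive_tool(gripper=[0, 0, 0, 0, 0, 0], dp=[[0, -0.0085, 0], [0, -0.0085, 0.02], [0, -0.0085, 0.04], [0, -0.0085, 0.055], [0, -0.0085, 0.06], [0, -0.0085, 0.06]], twist=[0, 0, 0, 0, 0, 0])

```text
time_s: 10.1
eef_pos: [485.9, -276.0, 87.1]
ee_rot: [-0.0, 0.982, 0.189, -0.0]
force: [0.5, -0.2, -1.4]
grip_width: 0.765
```

```bash
python3 - <<'E'
from h import *
from rig import ctrl,cams
for n in("side","top","side"):
    c=cams.capture(n);np.savez(n+"7.npz",**{k:np.array(v) for k,v in c.items()})
plan([488.9,-277.5,76],21.6)
ovs("side7.npz",[],372,457,170,245,"pics/s7.png",8)
v=cv2.imread("pics/s7.png");cv2.imwrite("pics/s7.png",cv2.convertScaleAbs(v,alpha=1.6))
E
```

```text
t 10.25 pos [ 486.  -276.1   87.4] yaw 21.74 tiltz [ 0. -0. -1.] q [-0.73  0.54  1.57 -0.    1.04  0.47] F [-0.5  0.6 -2.2] w 0.768
dp/200 [0.011  0.0117 0.0571] dist 11.9 twist 0.0015
```

View pics/s7.png

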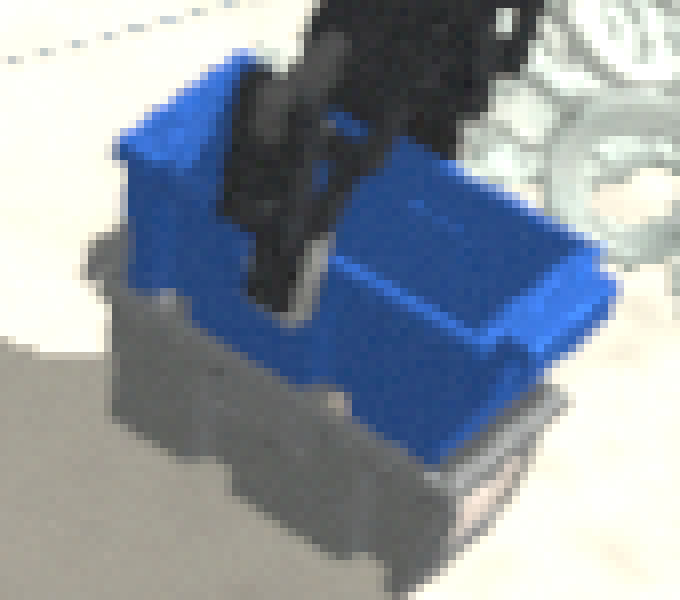

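Request:
drive_tool(gripper=[0, 0, 0, 0, 0], dp=[[0.003, 0, 0.01], [0.003, 0, 0.02], [0.003, 0, 0.03], [0.003, 0, 0.03], [0.003, 0, 0.03]], twist=[0, 0, 0, 0, 0])

```text
time_s: 10.75
eef_pos: [486.5, -275.8, 81.3]
ee_rot: [-0.0, 0.982, 0.189, -0.0]
force: [-1.1, -0.2, -2.0]
grip_width: 0.767
```

```bash
python3 - <<'E'
from h import *
plan([488.9,-277.5,76],21.6)
E
```

```text
t 10.75 pos [ 486.5 -275.8   81.3] yaw 21.74 tiltz [-0.  0. -1.] q [-0.73  0.55  1.57 -0.    1.02  0.47] F [-1.1 -0.2 -2. ] w 0.767
dp/200 [0.0082 0.0123 0.0263] dist 6.0 twist 0.0016
```

Still free. I'll go down in 1 mm rows.

Request:
drive_tool(gripper=[0, 0, 0, 0, 0], dp=[[0, 0, 0.005], [0, 0, 0.01], [0, 0, 0.015], [0, 0, 0.015], [0, 0, 0.015]], twist=[0, 0, 0, 0, 0])

```text
time_s: 11.25
eef_pos: [486.6, -276.0, 78.5]
ee_rot: [0.0, 0.982, 0.189, 0.0]
force: [0.5, -0.4, 0.8]
grip_width: 0.768
```

```bash
python3 - <<'E'
from h import *
from rig import ctrl,cams
for n in("side","top","side"):
    c=cams.capture(n);np.savez(n+"8.npz",**{k:np.array(v) for k,v in c.items()})
plan([488.9,-277.5,76],21.6)
ovs("side8.npz",[],372,457,170,245,"pics/s8.png",8)
v=cv2.imread("pics/s8.png");cv2.imwrite("pics/s8.png",cv2.convertScaleAbs(v,alpha=1.6))
E
```

```text
t 11.4 pos [ 486.6 -275.9   78.5] yaw 21.74 tiltz [ 0. -0. -1.] q [-0.73  0.55  1.57 -0.    1.02  0.47] F [-0.5 -0.8  2. ] w 0.768
dp/200 [0.0079 0.0117 0.0123] dist 3.8 twist 0.0016
```

View pics/s8.png

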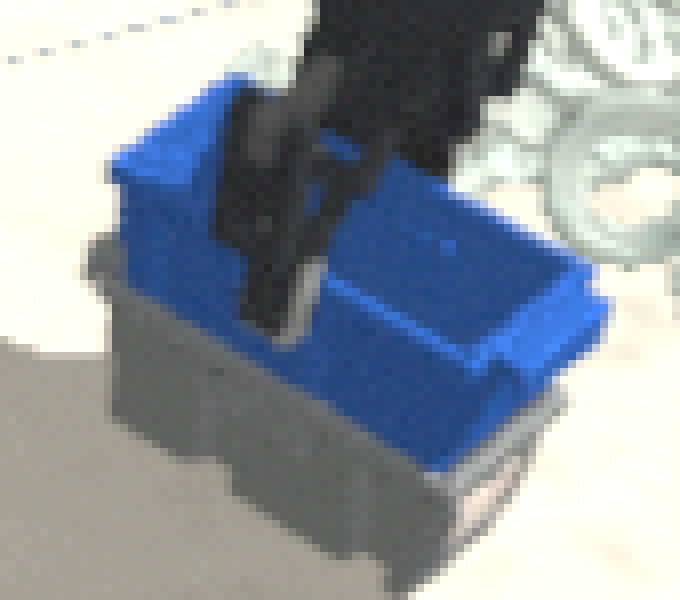

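Request:
drive_tool(gripper=[0, 0, 0, 0], dp=[[0, 0, 0.005], [0, 0, 0.005], [0, 0, 0.005], [0, 0, 0.005]], twist=[0, 0, 0, 0])

```text
time_s: 11.8
eef_pos: [486.6, -276.0, 78.3]
ee_rot: [0.0, 0.982, 0.189, 0.0]
force: [-3.3, 1.0, 9.9]
grip_width: 0.765
```

```bash
python3 - <<'E'
from h import *
plan([488.9,-277.5,76],21.6)
from rig import cams
for n in("side","top","side"):
    c=cams.capture(n);np.savez(n+"9.npz",**{k:np.array(v) for k,v in c.items()})
ovs("side9.npz",[],372,457,170,245,"pics/s9.png",8)
v=cv2.imread("pics/s9.png");cv2.imwrite("pics/s9.png",cv2.convertScaleAbs(v,alpha=1.6))
ovs("top9.npz",[],385,455,190,265,"pics/t9.png",8)
E
```

```text
t 11.8 pos [ 486.6 -276.    78.3] yaw 21.75 tiltz [ 0.    -0.001 -1.   ] q [-0.73  0.55  1.57 -0.    1.02  0.47] F [-3.3  1.   9.9] w 0.765
dp/200 [0.008  0.0112 0.0117] dist 3.6 twist 0.0016
```

View pics/s9.png

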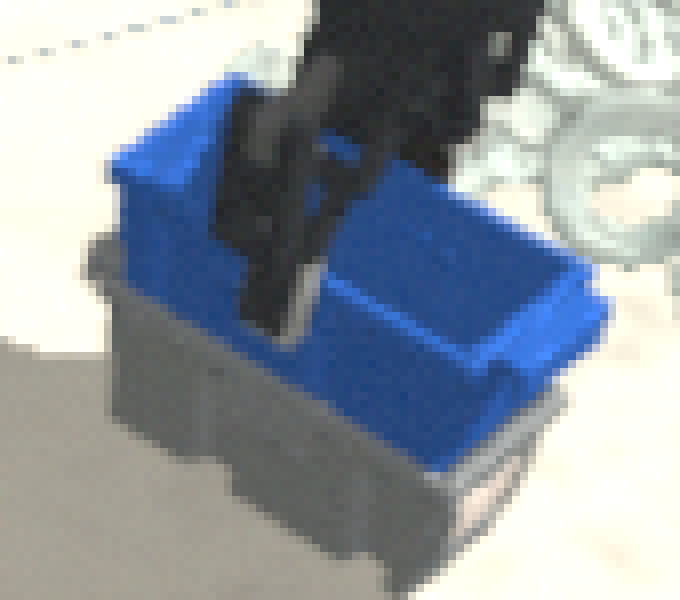

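View pics/t9.png

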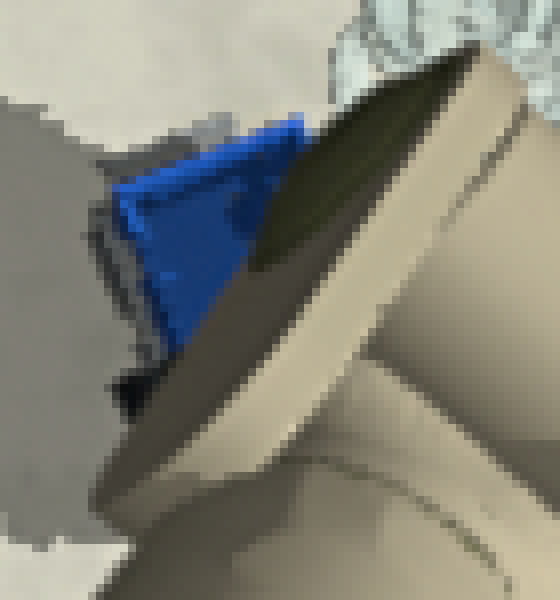

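```bash
python3 - <<'E'
from h import *
from scipy.optimize import least_squares
t=dict(np.load("top9.npz"));s=dict(np.load("side9.npz"))
y=np.radians(21.7);e=np.array([np.cos(y),np.sin(y)]);n=np.array([-e[1],e[0]])
def tri(ut,us):
    r=least_squares(lambda X:np.r_[proj(t,X)[0]-ut,proj(s,X)[0]-us],[500,-260,100]);return r.x,r.fun
f=lambda p:np.array(p)/8+[385,190]-.5
g=lambda p:np.array(p)/8+[372,170]-.5
P={'Bn':tri(f((113,188)),g((107,160))),'Bf':tri(f((305,118)),g((240,75))),'Gn':tri(f((88,203)),np.array((382,203.6)))}
for k,(X,r) in P.items(): print(k,X.round(1),"e,n",(X[:2]@e).round(1),(X[:2]@n).round(1),r.round(1))
ovs("side9.npz",[((487.4,-278.5),201.7,50),((487.4,-278.5),21.7,0)],372,457,170,245,"pics/s9o.png",8)
E
```

```text
Bn [ 539.3 -222.1  107. ] e,n 418.9 -405.7 [ 0.3  0.2 -0.3  0. ]
Bf [ 563.  -285.3  104.4] e,n 417.6 -473.2 [ 0.4  0.2 -0.4  0. ]
Gn [ 538.9 -223.4   59.6] e,n 418.1 -406.9 [-0.2 -0.1  0.2 -0. ]
```

View pics/s9o.png

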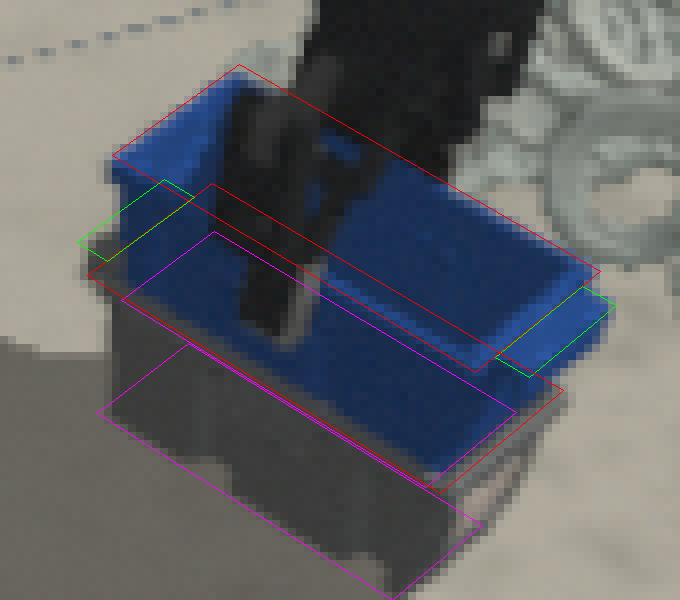

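The fit agrees with standing on the ledges: rim heights are about 47 apart in the triangulation against 50 nominal, offsets under 1 mm, and firm contact. I'll relieve the push, open, then raise.

Request:
drive_tool(gripper=[0, 0, 0.8, 0.85, 1, 1, 1, 1], dp=[[0, 0, -0.004], [0, 0, -0.004], [0, 0, -0.004], [0, 0, -0.004], [0, 0, -0.004], [0, 0, -0.004], [0, 0, -0.004], [0, 0, -0.004]], twist=[0, 0, 0, 0, 0, 0, 0, 0])

```text
time_s: 12.75
eef_pos: [486.5, -275.8, 78.1]
ee_rot: [-0.0, 0.982, 0.189, -0.0]
force: [0.3, 0.1, -0.3]
grip_width: 1.001
```

```bash
python3 - <<'E'
from h import *
plan([486.6,-276,230],21.7)
E
```

```text
t 12.75 pos [ 486.5 -275.8   78.1] yaw 21.74 tiltz [-0.  0. -1.] q [-0.73  0.55  1.57  0.    1.02  0.47] F [ 0.3  0.1 -0.3] w 1.001
dp/200 [ 3.000e-04  1.000e-03 -7.597e-01] dist 151.9 twist 0.0005
```

Open, with no force. I'll raise straight up, then move the arm away to the left-front for a clear view.

Request:
drive_tool(gripper=[1, 1, 1, 1, 1, 1, 1, 1, 1, 1], dp=[[0, 0, -0.05], [0, 0, -0.15], [0, 0, -0.3], [0, 0, -0.5], [0, 0, -0.7], [0, 0, -0.85], [-0.2, 0, -0.85], [-0.4, 0, -0.85], [-0.6, 0, -0.85], [-0.6, 0, -0.85]], twist=[0, 0, 0, 0, 0, 0, 0, 0, 0, 0])

```text
time_s: 13.75
eef_pos: [372.2, -321.6, 249.1]
ee_rot: [0.001, 0.982, 0.187, -0.0]
force: [-0.0, 0.5, -0.0]
grip_width: 1.002
```

```bash
python3 - <<'E'
from h import *
from rig import cams
for n in("side","top"):
    c=cams.capture(n);np.savez(n+"10.npz",**{k:np.array(v) for k,v in c.items()});cv2.imwrite(f"pics/{n}10.png",c["pixels"][:,:,::-1])
plan([250,-400,240],21.7)
ovs("side10.npz",[],372,457,170,245,"pics/s10z.png",8)
v=cv2.imread("pics/s10z.png");cv2.imwrite("pics/s10z.png",cv2.convertScaleAbs(v,alpha=1.6))
E
```

```text
t 13.85 pos [ 374.8 -320.5  249. ] yaw 21.66 tiltz [ 0.001 -0.001 -1.   ] q [-0.95  0.23  1.56  0.    1.35  0.25] F [-0.8 -0.2 -0.3] w 1.002
dp/200 [-0.7267  0.1389  0.0446] dist 148.2 twist -0.0005
```

View pics/s10z.png

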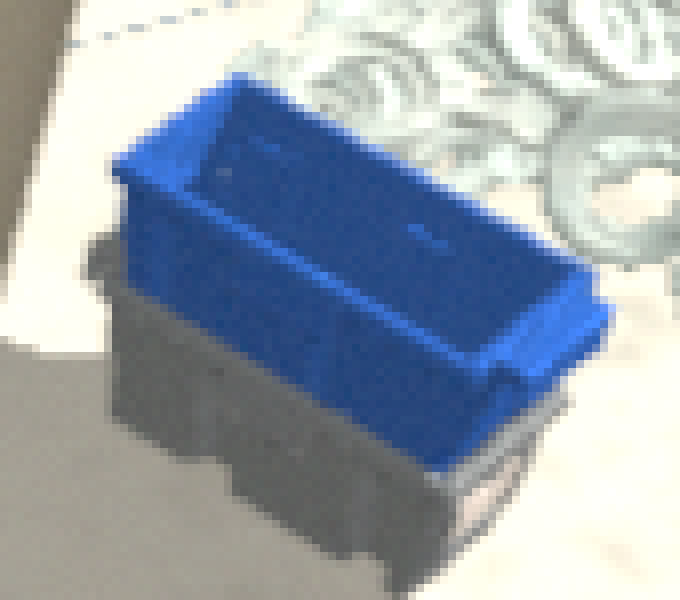

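View pics/top10.png

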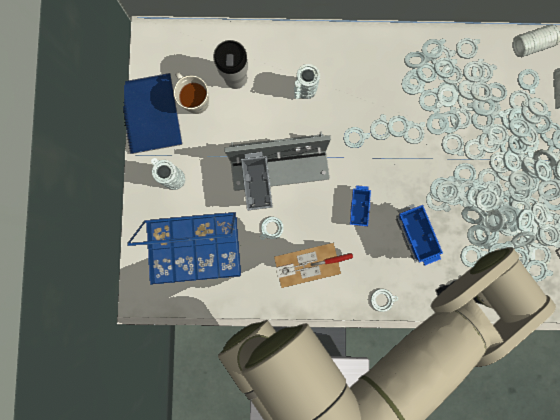

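The blue tray stands in the bench tray with its lip above the bench tray's card, around (600,310) in the zoom. I'll do a quick level check by triangulating the four rim corners.

```bash
python3 - <<'E'
from h import *
ovs("top10.npz",[],390,450,195,270,"pics/t10z.png",8)
ovs("side10.npz",[((486.4,-279.8),201.7,49),((486.4,-279.8),21.7,0)],372,457,170,245,"pics/s10o.png",8)
ovs("top10.npz",[((488.6,-277.8),201.7,49)],390,450,195,270,"pics/t10o.png",8)
a=cv2.imread("pics/s10o.png");b=cv2.imread("pics/t10o.png");b=cv2.resize(b,None,fx=.5,fy=.5) 
cv2.imwrite("pics/s10o.png",a)
E
```

```text
(no output)
```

View pics/s10o.png

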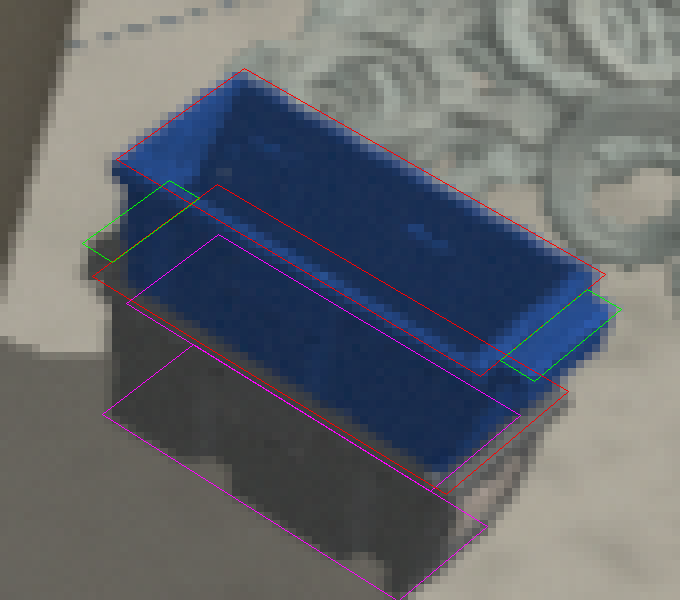

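View pics/t10o.png

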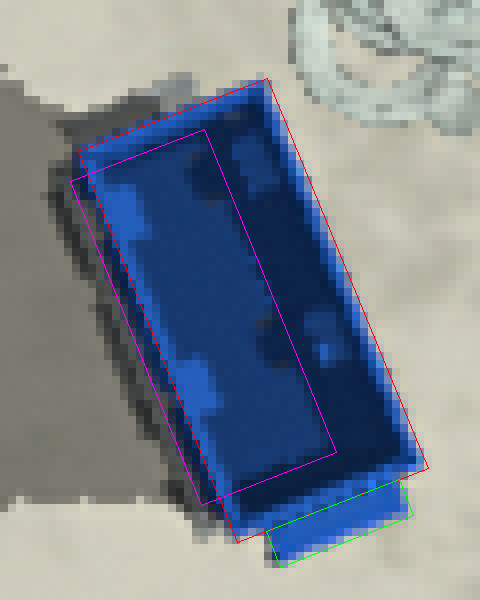

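Both rims match their overlays at all four corners: level, with the origin near z = 50 (nested would be 25–30). Handing in.

```bash
python3 -c "
from rig import job,ctrl
print(ctrl.sense()['force'],job.finish_job())"
```

```text
the job is handed in; nothing more can be done
[-0.84791962 -0.16206278 -0.29170625] None
```

I lifted the blue tray straight up off its hooks, turned it about 166° while carrying it across, and set it down end for end on the bench tray. I then let go and backed the arm clear. The job was handed in at about 14 s.

**Last checks**
- **Stacked, not nested:** In both camera views the blue tray's rim matches an outline drawn for level standing at about 50 mm above the bench tray. Its lip is above the bench tray's white card, and the lateral offset was about 1 mm or less, measured just before letting go.
- **Set-down:** Contact was gentle, with a measured peak of about 10 N. The gripper read no load after opening.
- **Other things:** The bench tray sits where it was in the side view. The hung grey tray, the rack, the small blue look-alike and the rest look unmoved in the top view.

**What disagreed**
- The two cameras differed by 2–4 mm, so I corrected the position from measurements between the two trays rather than from absolute positions.
- Before lowering, triangulation put the held tray several mm lower in the grip than the hang height implied. At rest it gave the rim 3–5 mm low (about 104–107 instead of 110). I judged the seating mainly from the contact and the outline matches.

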